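# Push the housing home and snap the clamp shut

### The arm

A 6-joint arm with a two-finger parallel gripper is mounted at the origin on the work surface. World frame = base frame: x ahead of the robot, y to its left, z up, the work surface at z = 0. Lengths are in m, angles in rad, forces in N, time in s.
With the tool pointing down it reaches from about 0.275 to 0.75 m from the base axis. Payload 10.2 kg.
Tool frame: the origin (TCP) lies midway between the tips of the shut fingers; the grasp point (between the pads) lies 19 mm behind it (env.hold_point_z is the distance from the TCP to the grasp point, in m); x points along the fingers, z is the direction in which the jaws open and shut, and the axes are right-handed (so a half turn about x gives the same grasp; the last joint's range is limited). The gripper opens to 85 mm and grips with 20 to 120 N. Pads are 22 mm wide; open, the fingers measure 114 mm over their backs; the gripper's body (76 mm by 85 mm) begins 54 mm behind the grasp point. The pads swing forward as they close: fully open they stand 13 mm farther back than shut.
Start: joints at [-1.473, 0.313, 1.498, -0, 1.331, -0.223], TCP at [0.166, -0.498, 0.208] pointing down, gripper open.
Joint ranges: [-2.94, 2.94], [-0.97, 2.17], [0.19, 2.56], [-1.23, 4.37], [0.02, 3.11], [-2.88, 2.88]. Speed limits (rad/s): [2.39, 2.39, 3.01, 3.14, 3.14, 3.14].

### API

Orientations are given as a unit quaternion [x, y, z, w].
In Python, from bench import env, kinematics, monitor, eyes, job gives the robot as it stands. The module is installed in compiled form; this text tells all that it offers. Calls block until the motion is done:
- env.reach(position, orientation): joint-space move of the TCP to a pose.
- env.movel(position, velocity=0.15, frame=None, guard=None): straight line of the TCP; frame=None keeps the orientation; velocity is the mean speed in m/s. With guard (N) it stops when the force on the tool has changed by that much, and returns True; else False.
- env.set_joints(angles): joint-space move.
- env.release() and env.close_gripper(effort=None): open the fingers fully, or close them until they stop; effort is the grip in N (None keeps the last).
- env.hold(seconds).
- kinematics.ik(position, orientation): joint angles nearest the present ones, or None.
- monitor.sense(): the state.
- eyes.grab_frame(name): name is "side" or "top" or "wrist"; returns a dict with "frame" (384x512x3 uint8, red, green, blue), "mtx" (3x3 intrinsics, pixels), "view" (4x4, takes a point from world to camera coordinates). Camera axes: x right, y down, z forward; pixel columns grow to the right and rows downward; lengths in m; the calibration is good to about 2 mm. The wrist camera is an equidistant fisheye: a pixel r from the principal point sees the ray r / f radians off the axis. A picture is of the moment at which its call begins. There is no depth.
A pose or a line that the arm cannot do raises env.MotionError and nothing moves.
- job.hand_in(): hands the job in, once; it reports no verdict.
The state is a dict: "clock": time; "joints": joint angles; "qvel": joint speeds; "joint_efforts": joint torques, N m; "position": TCP position; "ee_rot": TCP orientation; "contact_force": force on the tool from outside, world axes, zero at the start; "ft_torque": the same for the moment, N m; "finger_gap": opening from 0.0 (shut) to 1.0 (fully open).
Only numpy, scipy, OpenCV 4.12 (cv2) and the standard library are available. Lean on these libraries where they do the work, as an engineer would, in place of code of your own. Each camera call takes 0.05 s, during which the arm holds its last target.

### The job

With closed fingertips push the green housing that lies between the fixture's guide rails along the rails until it is fully home against the steel end stop; then flip the red lever of the fixture's toggle clamp past centre, so that it snaps over and its rubber foot presses on the housing. Only push: the housing must stay down on the plate, the lever stays open until the housing is home, and the spare grey housing, the plug and the screwdriver are left alone.

Things in the scene. Friction and masses are not known exactly. Their poses are not given: they have to be found in the camera images.
- fixture: Fixed aluminium plate on the table, x -130 to 130, y -75 to 125 mm, 12 mm thick. Origin on the table under the guide channel's middle, z up. Two black rails along x (tops 26 mm above the table, x -115 to 70 mm) leave a 63 mm wide channel centred on y = 0, open at its -x end. Steel pins 42 mm high at (-115,-62), (115,-62), (-115,110) mm; wire handle 54 mm high at x = 115, y = 20 to 100 mm.
- end_stop (a point): Middle of the top edge of the dark steel end stop's face, at (70, 0, 42) mm of the fixture; the stop closes the channel's +x end and its face looks to the fixture's -x.
- housing: Green plastic housing, loose, 100 mm long (its x), 60 mm wide, 50 mm high, about 0.35 kg, two dark round sockets on its -x end face. Origin at the centre of its underside. It lies on the plate (12 mm above the table) between the rails, its x along the fixture's, 30 to 60 mm short of the stop; home, its origin is at x = 20 mm of the fixture. It slides under a few newtons.
- clamp (a joint): Angle of the clamp's lever, rad: 0 open (handle leans out 40 degrees to the fixture's +y, foot raised), about 0.96 snapped over, foot pressing on the seated housing; 1.08 with nothing under the foot. A spring drives it away from the centre, about 0.5, to either side; about 5 to 9 N sideways on the knob starts it. Growing angle swings the handle up and over towards -y, the foot down.
- pivot (a point): Pivot of the clamp's lever, at (50, 75, 78) mm of the fixture; it turns about an axis along the fixture's x. Handle and holding arm are one rigid piece; the sprung foot gives up to 3 mm. The fixed steel bracket around it is 54 mm long in x, 45 mm in y and 92 mm high above the table.
- lever_knob (a point): Centre of the red ball, 24 mm across, at the end of the lever's red handle (18 mm thick), 100 mm from the pivot. Open, it is at about (50, 139, 154) mm of the fixture; at the centre position at (50, 95, 176) mm; snapped over at (50, 50, 175) mm.
- clamp_foot: Steel pin with black rubber foot, 18 mm across, on the lever's steel holding arm, 66 mm from the pivot; origin at the pivot. Open, the arm stands up to about 145 mm above the table over the +y rail at x = 50 mm of the fixture; snapped over, the foot rests on the housing's top, 62 mm above the table, at x = 50, y = 9 mm.
- spare: Bystander: loose dark grey housing of the same shape (100 x 60 x 50 mm) on the table beside the fixture's -y edge. Origin at the centre of its underside.
- plug: Bystander: loose black round plug, 34 mm across, 45 mm high, standing on the table beyond the fixture's -y edge. Origin at the centre of its underside.
- driver: Bystander: loose screwdriver with yellow handle lying on the table beyond the fixture's +y edge, about 210 mm long along its x, under 40 mm high.
There are look-alikes about, which are no part of the job. Of the things that look like the housing, the middle-sized one is meant.

How it is judged:
By the outcome, as a careful person would: the job done as asked, in the order asked, and still so for the second after the job is handed in, with the robot touching nothing.
It also fails if it takes over 42 s, if anything falls off the work surface, if the arm or the gripper's body presses on something with over 40 N, if the wrist force passes 120 N, or if a joint passes its speed limit or range.

## Working session

There is one attempt and no reset: what is moved stays moved. The work goes in short steps, each a Python script; the robot and the scene stay as the last script left them, time stands still between calls to the robot, and variables do not carry over. Pictures are saved under pics/ and viewed, and the job is handed in when it is done.

```bash
mkdir -p pics; python3 - <<'E'
from bench import env, kinematics, monitor, eyes, job
import cv2,numpy as np
s=monitor.sense(); print(s)
for n in ["side","top","wrist"]:
    f=eyes.grab_frame(n); cv2.imwrite(f"pics/{n}0.png",f["frame"][:,:,::-1]); print(n,f["mtx"].tolist(),np.round(f["view"],4).tolist())
    np.savez(f"pics/{n}0.npz",**f)
E
```

```text
{'clock': 0.0, 'joints': array([-1.47337910e+00,  3.13472659e-01,  1.49845416e+00, -2.08624680e-05,
        1.33097809e+00, -2.23370557e-01]), 'qvel': array([-5.60609101e-04,  5.31741304e-05,  2.26209880e-03,  7.91608985e-04,
        8.76386613e-04,  1.71033112e-03]), 'joint_efforts': array([ 8.39411587e-04, -4.12261963e+01, -2.59741312e+01, -1.65264105e-04,
        4.20312543e-03, -1.27675389e-05]), 'position': array([ 0.16550892, -0.49792543,  0.20791707]), 'ee_rot': array([ 0.41407051,  0.5737488 , -0.41338386,  0.57312452]), 'contact_force': array([-0.42951116, -0.2076468 ,  0.29016857]), 'ft_torque': array([ 0.01801385, -0.01453875,  0.05444769]), 'finger_gap': 0.996399317557529}
side [[491.4141766099522, 0.0, 251.599854187377], [0.0, 491.4141766099522, 191.20690651393699], [0.0, 0.0, 1.0]] [[-0.9568, -0.2904, 0.017, 0.5201], [-0.1701, 0.5111, -0.8425, 0.1877], [0.236, -0.809, -0.5384, 0.9585], [0.0, 0.0, 0.0, 1.0]]
top [[413.83928426111527, 0.0, 253.4054618303072], [0.0, 413.83928426111527, 197.24259726735477], [0.0, 0.0, 1.0]] [[-0.0212, -0.9994, 0.0275, 0.0188], [-0.9836, 0.0159, -0.1797, 0.5469], [0.1792, -0.0309, -0.9833, 1.0154], [0.0, 0.0, 0.0, 1.0]]
wrist [[297.3186396354542, 0.0, 252.0494014751542], [0.0, 297.3186396354542, 190.6451300568509], [0.0, 0.0, 1.0]] [[0.3157, -0.9488, -0.0017, -0.524], [-0.9049, -0.3017, 0.3003, -0.0396], [-0.2855, -0.0932, -0.9538, 0.3807], [0.0, 0.0, 0.0, 1.0]]
```

View pics/side0.png

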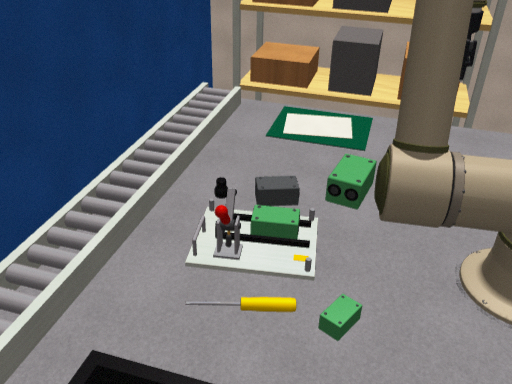

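View pics/top0.png

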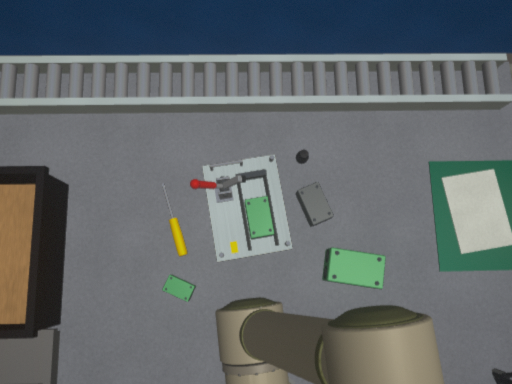

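View pics/wrist0.png

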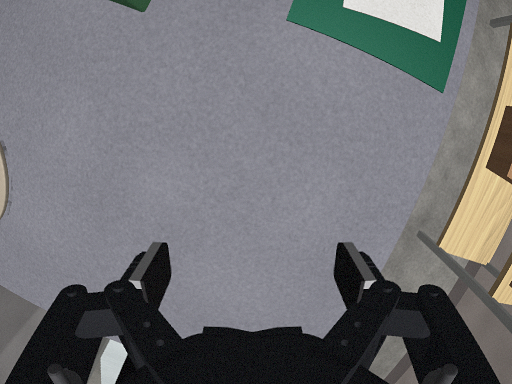

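The top view shows the plate (corners near (203,165), (275,155), (291,248), (218,261)). The green housing in its channel is near (259,217), the red knob near (195,184), and the stop at the upper end, around (253,175). Next I'll measure the fixture pose.

```bash
cat > h.py <<'E'
import cv2,numpy as np
def load(n):
    return dict(np.load(f"pics/{n}.npz"))
def ray(f,uv):
    R=f["view"][:3,:3];t=f["view"][:3,3];c=-R.T@t
    d=R.T@np.linalg.solve(f["mtx"],[uv[0],uv[1],1.]);return c,d
def onz(f,uv,z):
    c,d=ray(f,uv);return c+d*(z-c[2])/d[2]
def proj(f,p):
    q=f["mtx"]@(f["view"][:3,:3]@np.asarray(p)+f["view"][:3,3]);return q[:2]/q[2]
def tri(f1,u1,f2,u2):
    c1,d1=ray(f1,u1);c2,d2=ray(f2,u2)
    d1/=np.linalg.norm(d1);d2/=np.linalg.norm(d2)
    s=np.linalg.lstsq(np.c_[d1,-d2],c2-c1,rcond=None)[0]
    a=c1+s[0]*d1;b=c2+s[1]*d2;return (a+b)/2,np.linalg.norm(a-b)
E
python3 - <<'E'
from h import *
for n,(x0,y0,x1,y1) in {"top0":(185,135,345,275),"side0":(170,160,340,290)}.items():
    f=load(n);im=f["frame"][:,:,::-1]
    c=cv2.resize(im[y0:y1,x0:x1],None,fx=4.5,fy=4.5,interpolation=cv2.INTER_CUBIC)[:600]
    cv2.imwrite(f"pics/{n}crop.png",c)
f=load("top0");im=f["frame"];hsv=cv2.cvtColor(im,cv2.COLOR_RGB2HSV)
m=((hsv[...,1]<45)&(hsv[...,2]>150)).astype(np.uint8);m[:, :195]=0;m[:,300:]=0;m[:145]=0;m[270:]=0
m=cv2.morphologyEx(m,cv2.MORPH_OPEN,np.ones((2,2)))
pts=np.argwhere(m)[:,::-1].astype(np.float32)
hull=cv2.convexHull(pts.astype(np.int32))
W=np.array([onz(f,p,0.012)[:2] for p in hull[:,0]],np.float32)
r=cv2.minAreaRect(W*1000);print("rect mm",r);print(cv2.boxPoints(r))
def comp(mask,lo,box):
    n,l,s,c=cv2.connectedComponentsWithStats(mask.astype(np.uint8))
    for i in range(1,n):
        if s[i,4]>lo: print(box,s[i],c[i])
for n in("top0","side0"):
    f=load(n);h=cv2.cvtColor(f["frame"],cv2.COLOR_RGB2HSV)
    comp((h[...,0]>50)&(h[...,0]<75)&(h[...,1]>120)&(h[...,2]>60),60,n+" green")
    comp(((h[...,0]<6)|(h[...,0]>174))&(h[...,1]>160)&(h[...,2]>80),20,n+" red")
f=load("top0");h=cv2.cvtColor(f["frame"],cv2.COLOR_RGB2HSV)
g=((h[...,0]>50)&(h[...,0]<75)&(h[...,1]>120)&(h[...,2]>60)).astype(np.uint8);g[:,:235]=0;g[:,285:]=0;g[:185]=0;g[245:]=0
W=np.array([onz(f,p,0.062)[:2]*1000 for p in cv2.convexHull(np.argwhere(g)[:,::-1].astype(np.int32))[:,0]],np.float32)
r=cv2.minAreaRect(W);print("housing",r);print(cv2.boxPoints(r))
E
```

```text
rect mm ((526.9398803710938, 24.14765167236328), (258.23028564453125, 198.36170959472656), 8.640435218811035)
[[384.38983  102.8055  ]
 [414.19037  -93.30493 ]
 [669.4899   -54.510193]
 [639.6894   141.60023 ]]
top0 red [191 180  25   8 140] [201.63571429 183.87857143]
side0 green [ 326  154   50   54 1510] [351.75165563 178.47284768]
side0 green [ 251  206   49   33 1309] [274.94041253 221.70817418]
side0 green [ 319  294   43   46 1101] [339.71117166 316.57039055]
side0 red [215 205  15  19 186] [222.37096774 213.72580645]Traceback (most recent call last):
  File "<stdin>", line 23, in <module>
TypeError: 'NoneType' object is not subscriptable
```

View pics/top0crop.png

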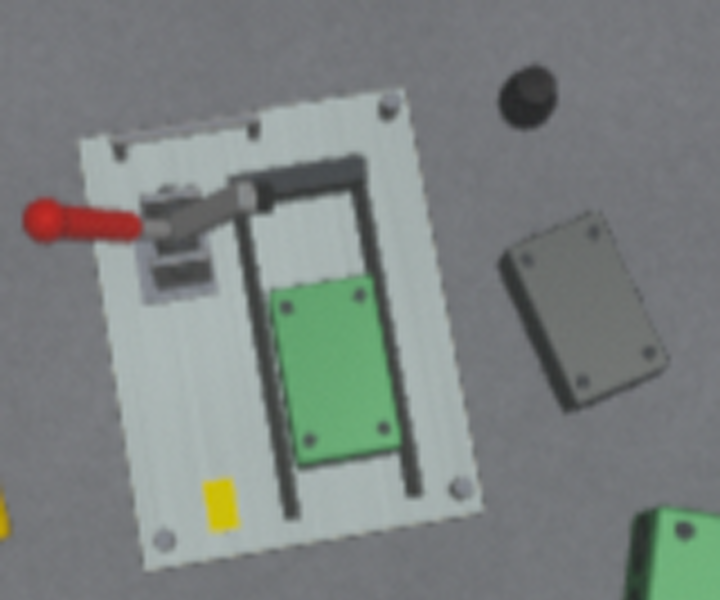

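View pics/side0crop.png

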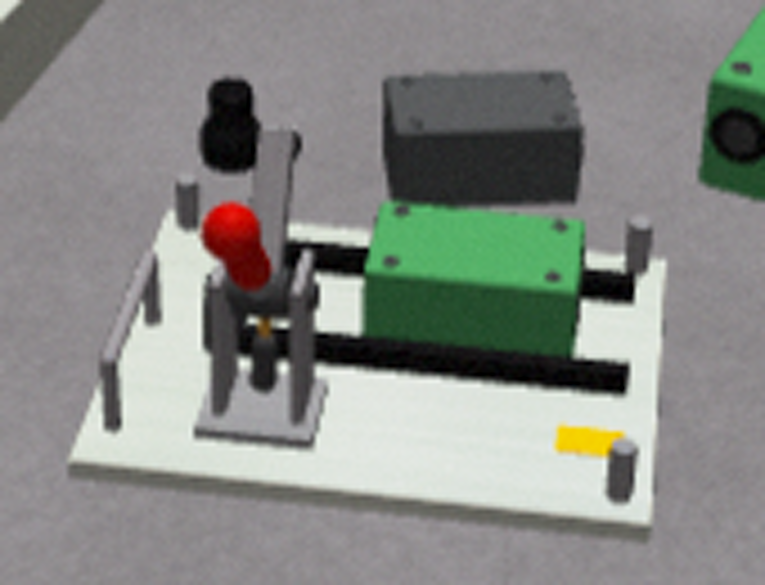

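```bash
cat >> h.py <<'E'
TH=np.radians(8.64);O=np.array([0.5307,-0.0006,0])
X=np.array([np.cos(TH),np.sin(TH),0]);Y=np.array([-np.sin(TH),np.cos(TH),0])
def F2W(p): p=np.asarray(p,float)/1000;return O+p[0]*X+p[1]*Y+np.array([0,0,p[2]])
def W2F(p): d=np.asarray(p)-O;return np.array([d@X,d@Y,d[2]])*1000
def greenmask(fr):
    h=cv2.cvtColor(fr,cv2.COLOR_RGB2HSV);return ((h[...,0]>45)&(h[...,0]<80)&(h[...,1]>90)&(h[...,2]>100)).astype(np.uint8)
def redmask(fr):
    h=cv2.cvtColor(fr,cv2.COLOR_RGB2HSV);return (((h[...,0]<6)|(h[...,0]>174))&(h[...,1]>140)&(h[...,2]>60)).astype(np.uint8)
def housing(f):
    g=greenmask(f["frame"])
    n,l,s,c=cv2.connectedComponentsWithStats(g)
    for i in range(1,n):
        if s[i,4]>300:
            pts=np.argwhere(l==i)[:,::-1].astype(np.int32)
            W=np.array([W2F(onz(f,p,0.062))[:2] for p in cv2.convexHull(pts)[:,0]],np.float32)
            r=cv2.minAreaRect(W)
            if abs(r[0][0])<120 and abs(r[0][1])<60: print("housing top, fixture mm",r,W.min(0),W.max(0))
E
python3 - <<'E'
from h import *
t=load("top0");s=load("side0")
housing(t)
# corners and pins in both views
for p in[(-130,-75,12),(130,-75,12),(130,125,12),(-130,125,12),(-115,-62,42),(115,-62,42),(-115,110,42),(70,0,42),(50,139,154),(50,75,78)]:
    w=F2W(p);print(p,w.round(4),"top",((proj(t,w)-[185,135])*4.5).round(),"side",((proj(s,w)-[170,160])*4.5).round())
for f in(t,s):
    m=redmask(f["frame"]);d=cv2.distanceTransform(m,cv2.DIST_L2,5);_,v,_,loc=cv2.minMaxLoc(d);print(v,loc)
E
```

```text
housing top, fixture mm ((-35.93128967285156, 1.7707843780517578), (97.61097717285156, 58.217227935791016), 0.004897937178611755) [-84.73709  -27.336113] [12.875369 30.882843]
(-130, -75, 12) [ 0.4134 -0.0943  0.012 ] top [488. 516.] side [666. 257.]
(130, -75, 12) [ 0.6705 -0.0552  0.012 ] top [407.  89.] side [166. 208.]
(130, 125, 12) [0.6404 0.1425 0.012 ] top [ 79. 142.] side [ 68. 457.]
(-130, 125, 12) [0.3834 0.1035 0.012 ] top [147. 575.] side [652. 522.]
(-115, -62, 42) [ 0.4263 -0.0792  0.042 ] top [467. 490.] side [640. 220.]
(115, -62, 42) [ 0.6537 -0.0446  0.042 ] top [394. 102.] side [187. 176.]
(-115, 110, 42) [0.4005 0.0909 0.042 ] top [166. 542.] side [624. 442.]
(70, 0, 42) [0.5999 0.0099 0.042 ] top [303. 193.] side [251. 255.]
(50, 139, 154) [0.5593 0.1443 0.154 ] top [ 50. 225.] side [233. 231.]
(50, 75, 78) [0.5689 0.0811 0.078 ] top [178. 235.] side [263. 290.]
4.196899890899658 (194, 183)
6.393799781799316 (221, 211)
```

```bash
cat >> h.py <<'E'
from scipy.spatial.transform import Rotation as Rn
def quat(jaw):  # tool x down, z = jaw
    x=np.array([0,0,-1.]);z=jaw/np.linalg.norm(jaw);y=np.cross(z,x);return Rn.from_matrix(np.c_[x,y,z]).as_quat()
E
python3 - <<'E'
from h import *
from bench import env, kinematics, monitor, eyes
s=monitor.sense();w=load("wrist0");R=w["view"][:3,:3];c=-R.T@w["view"][:3,3]
print("cam in tool",Rn.from_quat(s["ee_rot"]).as_matrix().T@(c-s["position"]))
for nm,j in {"+Y":Y,"-Y":-Y,"+X":X,"-X":-X}.items():
    q=quat(j);print(nm,"tool y in fixture",(Rn.from_quat(q).as_matrix()[:,1]@X).round(2),(Rn.from_quat(q).as_matrix()[:,1]@Y).round(2))
    for p in[(-112,0,100),(-112,0,28),(-38,0,28),(50,180,150),(50,90,150)]:
        a=kinematics.ik(F2W(p),q);print(p,None if a is None else np.round(a,2))
E
```

```text
cam in tool [-0.16604479  0.0768082  -0.00035467]
+Y tool y in fixture -1.0 -0.0
(-112, 0, 100) [-0.32  0.22  1.94 -0.    0.99 -2.04]
(-112, 0, 28) [-0.32  0.35  2.01 -0.    0.79 -2.04]
(-38, 0, 28) [-0.25  0.47  1.8  -0.    0.87 -1.97]
(50, 180, 150) [ 0.12  0.49  1.4  -0.    1.25 -1.6 ]
(50, 90, 150) [-0.04  0.47  1.43 -0.    1.24 -1.76]
-Y tool y in fixture 1.0 0.0
(-112, 0, 100) [-0.32  0.22  1.94 -0.    0.99  1.1 ]
(-112, 0, 28) [-0.32  0.35  2.01 -0.    0.79  1.1 ]
(-38, 0, 28) [-0.25  0.47  1.8  -0.    0.87  1.17]
(50, 180, 150) [ 0.12  0.49  1.4  -0.    1.25  1.54]
(50, 90, 150) [-0.04  0.47  1.43 -0.    1.24  1.38]
+X tool y in fixture -0.0 1.0
(-112, 0, 100) [-0.32  0.22  1.94 -0.    0.99 -0.47]
(-112, 0, 28) [-0.32  0.35  2.01 -0.    0.79 -0.47]
(-38, 0, 28) [-0.25  0.47  1.8  -0.    0.87 -0.4 ]
(50, 180, 150) [ 0.12  0.49  1.4  -0.    1.25 -0.03]
(50, 90, 150) [-0.04  0.47  1.43 -0.    1.24 -0.19]
-X tool y in fixture 0.0 -1.0
(-112, 0, 100) [-0.32  0.22  1.94 -0.    0.99  2.67]
(-112, 0, 28) [-0.32  0.35  2.01 -0.    0.79  2.67]
(-38, 0, 28) [-0.25  0.47  1.8  -0.    0.87  2.74]
(50, 180, 150) None
(50, 90, 150) None
```

```bash
python3 - <<'E'
from h import *
from bench import env, kinematics, monitor, eyes
env.close_gripper(40)
q=quat(Y)
env.reach(F2W((-114,0,160)),q)
print(monitor.sense()["clock"])
print("guard",env.movel(F2W((-114,0,28)),velocity=0.12,guard=8))
s=monitor.sense();print(s["clock"],W2F(s["position"]).round(1),s["contact_force"].round(2),s["finger_gap"])
for n in["side","wrist"]:
    f=eyes.grab_frame(n);cv2.imwrite(f"pics/{n}1.png",f["frame"][:,:,::-1])
E
```

```text
2.8833
guard False
4.1333 [-113.7   -0.2   28.5] [-0.68 -0.28 -0.05] 4.336504176752938e-05
```

View pics/side1.png

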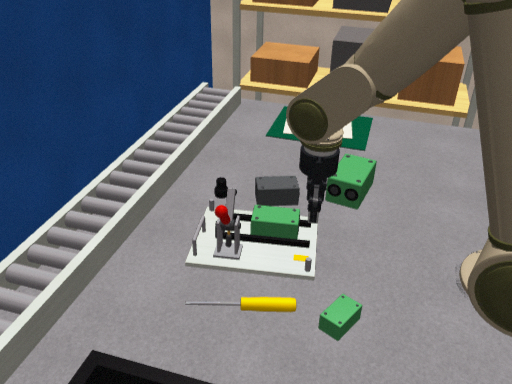

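View pics/wrist1.png

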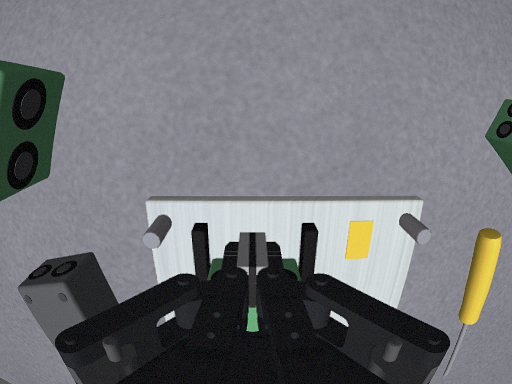

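The side view shows the fingers behind the housing at (315,210). In the wrist view they are centred between the rails (columns 200 and 309, fingers at 252). Now the push.

```bash
python3 - <<'E'
from h import *
from bench import env, kinematics, monitor, eyes
def st(t):
    s=monitor.sense();print(t,round(s["clock"],2),W2F(s["position"]).round(1),s["contact_force"].round(2))
st("a")
print(env.movel(F2W((-60,0,28)),velocity=0.06,guard=15));st("b")
print(env.movel(F2W((-33,0,28)),velocity=0.03,guard=15));st("c")
env.hold(0.2);st("d")
for n in["side","top"]:
    f=eyes.grab_frame(n);cv2.imwrite(f"pics/{n}2.png",f["frame"][:,:,::-1]);np.savez(f"pics/{n}2.npz",**f)
housing(f)
E
```

```text
a 4.23 [-1.137e+02 -1.000e-01  2.850e+01] [ 0.11  0.63 -0.6 ]
False
b 5.28 [-59.9  -0.   28. ] [0.25 0.06 0.17]
True
c 6.03 [-37.6   0.3  27.5] [-0.29  0.43  0.25]
d 6.22 [-38.1   0.4  27.3] [ 0.33 -0.13 -1.26]
```

View pics/side2.png

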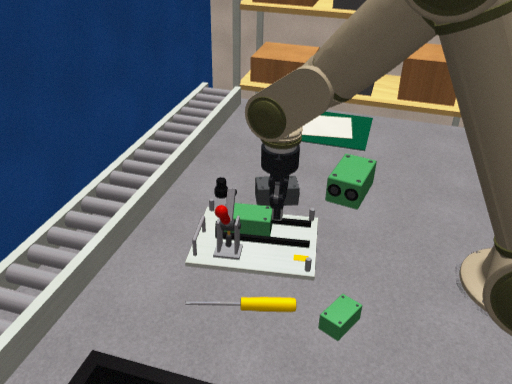

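View pics/top2.png

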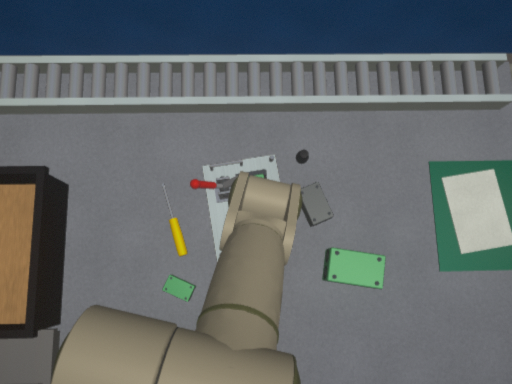

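The housing has moved up to the stop and the lever is still open, with the knob at (195,184) in the top view. I'll press again slowly to rule out a rebound.

```bash
python3 - <<'E'
from h import *
from bench import env, kinematics, monitor, eyes
def st(t):
    s=monitor.sense();print(t,round(s["clock"],2),W2F(s["position"]).round(1),s["contact_force"].round(2))
for x in (-37.5,-36.5,-35.5,-34.5):
    g=env.movel(F2W((x,0,28)),velocity=0.006,guard=18);st((x,g))
    if g: break
env.hold(0.15);st("e")
E
```

```text
(-37.5, False) 6.67 [-37.5  -0.   28. ] [-0.04 -0.78 -0.23]
(-36.5, False) 6.99 [-37.5   0.   27.9] [-6.08 -1.68  4.42]
(-35.5, False) 7.31 [-37.5   0.1  27.9] [-12.34  -4.14   8.58]
(-34.5, False) 7.62 [-37.5   0.1  27.9] [-17.68  -5.61  13.61]
e 7.78 [-37.5   0.1  27.9] [-17.    -6.34  13.24]
```

```bash
python3 - <<'E'
from h import *
from bench import env, kinematics, monitor, eyes
def st(t):
    s=monitor.sense();print(t,round(s["clock"],2),W2F(s["position"]).round(1),s["contact_force"].round(2))
env.movel(F2W((-75,0,29)),velocity=0.08)
env.movel(F2W((-75,0,250)),velocity=0.2)
env.reach(F2W((50,185,250)),quat(X));st("a")
for n in["side","top"]:
    f=eyes.grab_frame(n);cv2.imwrite(f"pics/{n}3.png",f["frame"][:,:,::-1]);np.savez(f"pics/{n}3.npz",**f)
    x0,y0,x1,y1={"top":(185,135,345,268),"side":(170,160,340,290)}[n]
    cv2.imwrite(f"pics/{n}3crop.png",cv2.resize(f["frame"][y0:y1,x0:x1,::-1],None,fx=4.5,fy=4.5,interpolation=cv2.INTER_CUBIC))
housing(f)
E
```

```text
a 11.43 [ 49.9 184.7 249.9] [-0.59  0.05  0.2 ]
housing top, fixture mm ((22.648788452148438, 2.0895843505859375), (58.42934036254883, 97.94898986816406), 89.97560119628906) [-26.331945 -27.12655 ] [71.61183 31.3131 ]
```

View pics/side3crop.png

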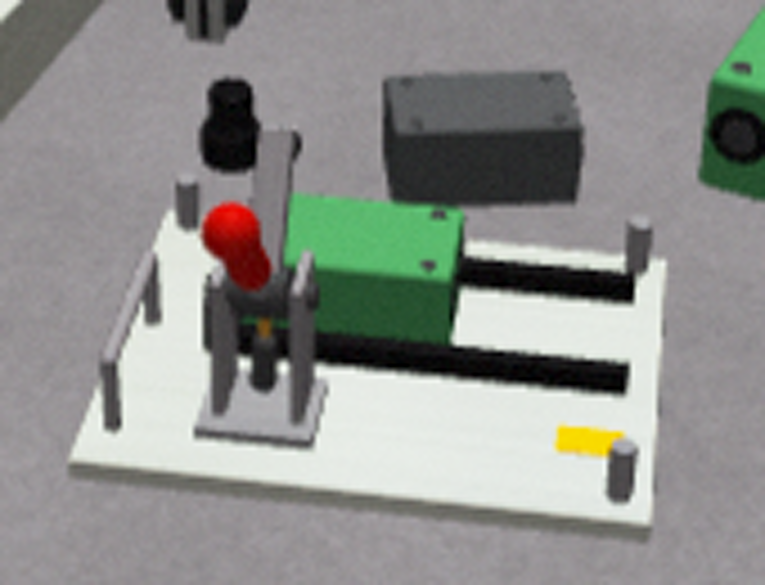

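View pics/top3crop.png

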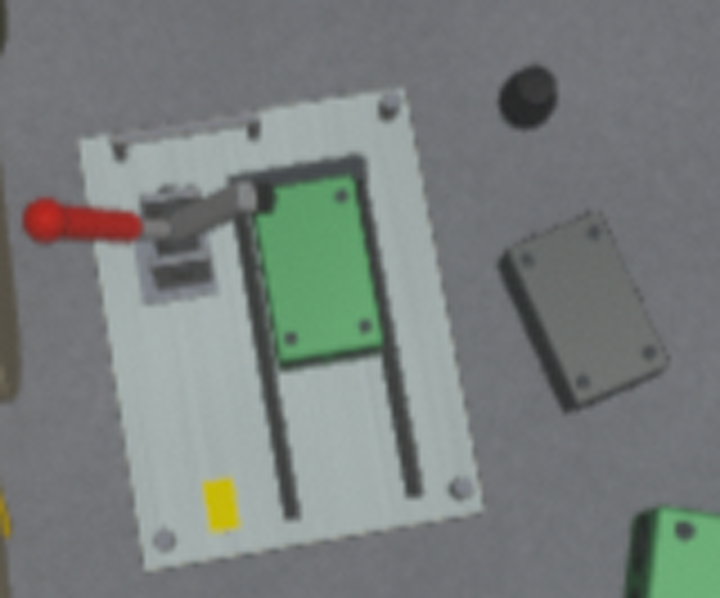

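The housing is home: its top moved 58.6 mm and its end now touches the stop. The lever is still open, with the knob at crop (43,220). Next I'll push the knob towards -y.

```bash
python3 - <<'E'
from h import *
from bench import env, kinematics, monitor, eyes
def st(t):
    s=monitor.sense();f=s["contact_force"];print(t,round(s["clock"],2),W2F(s["position"]).round(1),f.round(2))
print(env.movel(F2W((51,185,142)),velocity=0.15,guard=8));st("down")
for y in (160,140,125,115,105,97):
    g=env.movel(F2W((51,y,142)),velocity=0.05,guard=30);st((y,g))
    if g: break
for n in["side","top"]:
    f=eyes.grab_frame(n);np.savez(f"pics/{n}4.npz",**f)
    x0,y0,x1,y1={"top":(185,135,345,268),"side":(170,160,340,290)}[n]
    cv2.imwrite(f"pics/{n}4crop.png",cv2.resize(f["frame"][y0:y1,x0:x1,::-1],None,fx=4.5,fy=4.5,interpolation=cv2.INTER_CUBIC))
E
```

```text
False
down 12.39 [ 51.5 185.  143. ] [ 1.27 -0.3   0.52]
(160, False) 13.04 [ 51.  159.9 142. ] [-0.67  0.49  0.15]
(140, True) 13.38 [ 51.8 149.9 144.4] [-0.92  6.03  5.04]
```

View pics/side4crop.png

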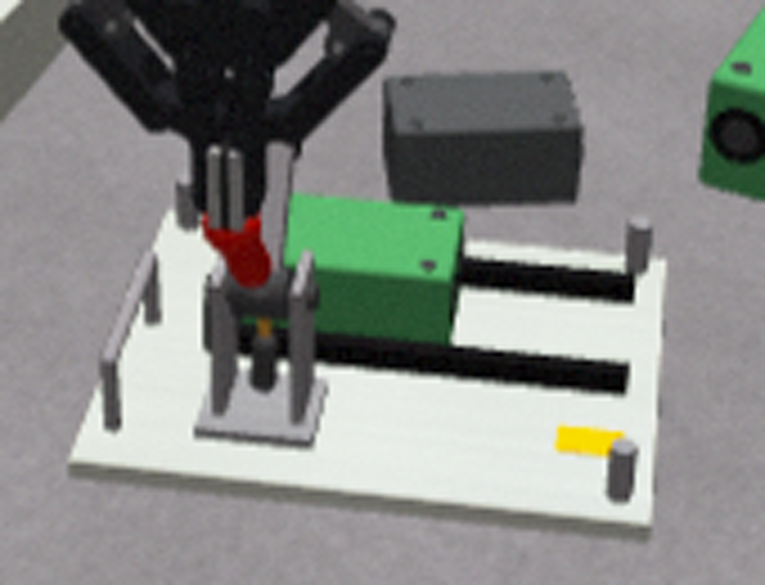

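```bash
python3 - <<'E'
from h import *
from bench import monitor
t=load("top4");s=load("side4")
for nm,p in {"tcp":W2F(monitor.sense()["position"]),"open":(50,139,154),"c":(50,95,176)}.items():
    print(nm,((proj(t,F2W(p))-[185,135])*4.5).round(),((proj(s,F2W(p))-[170,160])*4.5).round())
print(monitor.sense()["contact_force"])
E
```

```text
tcp [ 29. 229.] [223. 268.]
open [ 50. 225.] [233. 231.]
c [131. 202.] [252. 128.]
[-0.72116397  7.01890987  5.37858731]
```

View pics/top4crop.png

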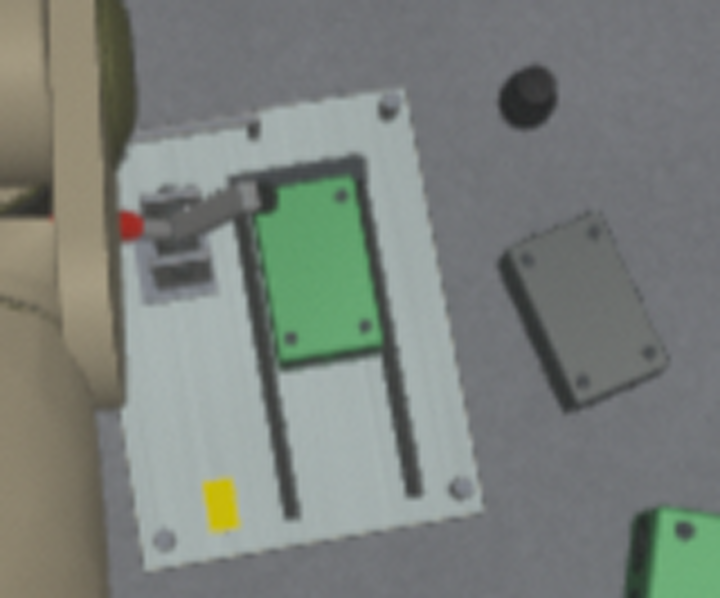

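```bash
python3 - <<'E'
from h import *
s=load("side4");t=load("side3")
print(((proj(t,F2W((49.9,184.7,249.9)))-[170,160])*4.5).round())
a=s["frame"][180:230,195:265,::-1]
cv2.imwrite("pics/z4.png",cv2.resize(a,None,fx=11,fy=11,interpolation=cv2.INTER_CUBIC))
E
```

```text
[204.  85.]
```

View pics/z4.png

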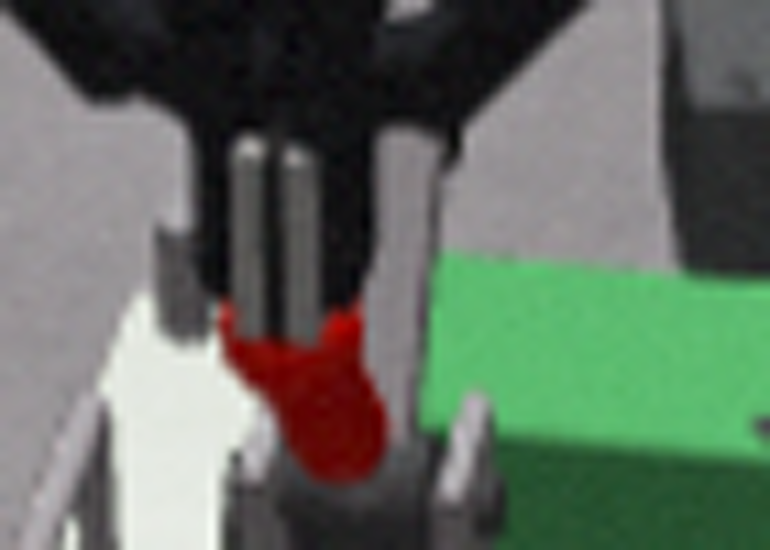

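Both side pictures show the fingertip about 10 px (20 mm) higher than the reported TCP projects. The tip is therefore riding on the upper half of the knob, which fits the upward force. I'll back off, go lower and push again.

```bash
python3 - <<'E'
from h import *
from bench import env, kinematics, monitor, eyes
def st(t):
    s=monitor.sense();f=s["contact_force"];print(t,round(s["clock"],2),W2F(s["position"]).round(1),f.round(2))
env.movel(F2W((51,185,144)),velocity=0.1);st("back")
print(env.movel(F2W((51,185,126)),velocity=0.08,guard=8));st("down")
env.movel(F2W((51,166,126)),velocity=0.06,guard=25);st("near")
for y in (158,150,142,134,126,118,110,104):
    g=env.movel(F2W((51,y,126)),velocity=0.03,guard=30);st((y,g))
    if g: break
for n in["side","top"]:
    f=eyes.grab_frame(n);np.savez(f"pics/{n}5.npz",**f)
    x0,y0,x1,y1={"top":(185,135,345,268),"side":(170,160,340,290)}[n]
    cv2.imwrite(f"pics/{n}5crop.png",cv2.resize(f["frame"][y0:y1,x0:x1,::-1],None,fx=4.5,fy=4.5,interpolation=cv2.INTER_CUBIC))
E
```

```text
back 13.97 [ 50.9 184.9 143.8] [-0.05 -0.12  0.45]
False
down 14.35 [ 50.8 184.6 125.6] [-0.57 -0.2  -0.22]
near 14.82 [ 51.1 165.6 126.1] [-0.32 -0.43  0.08]
(158, False) 15.23 [ 51.8 159.4 127.1] [-0.7   7.43  4.99]
(150, False) 15.65 [ 51.3 150.5 126.4] [0.58 4.65 1.57]
(142, False) 16.07 [ 50.9 141.8 125.8] [1.28 2.3  1.91]
(134, False) 16.48 [ 50.9 133.6 125.8] [ 0.8   0.95 -0.32]
(126, False) 16.9 [ 50.9 125.7 125.9] [ 0.37 -0.21 -0.75]
(118, False) 17.32 [ 51.  117.7 126. ] [-0.16  0.88 -0.75]
(110, False) 17.73 [ 51.  109.8 126. ] [-0.31 -0.05 -0.87]
(104, False) 18.08 [ 51.  103.8 126. ] [ 0.01 -0.46 -0.25]
```

View pics/side5crop.png

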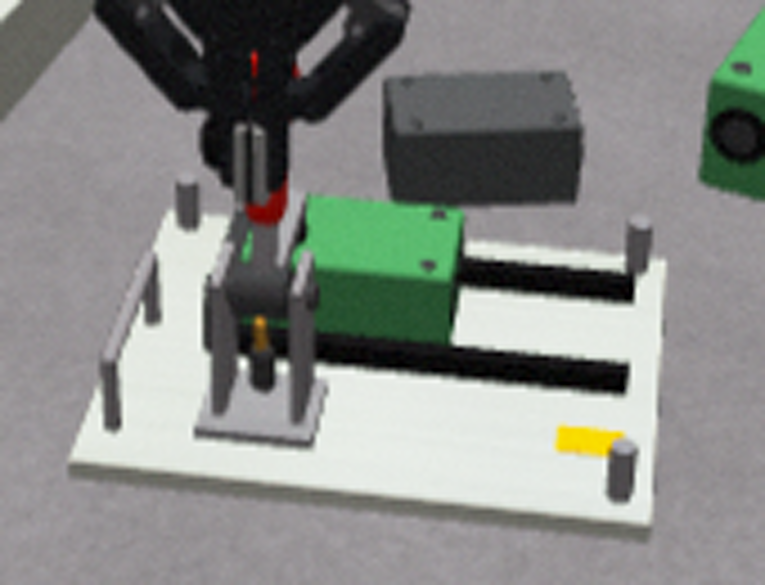

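The lever has snapped over: the force dropped to zero and the arm lies down on the housing. I'll retreat and check.

```bash
python3 - <<'E'
from h import *
from bench import env, kinematics, monitor, eyes
def st(t):
    s=monitor.sense();f=s["contact_force"];print(t,round(s["clock"],2),W2F(s["position"]).round(1),f.round(2))
env.movel(F2W((51,190,126)),velocity=0.12)
env.movel(F2W((51,190,260)),velocity=0.2)
env.movel(F2W((-40,260,260)),velocity=0.2);st("away")
F={}
for n in["side","top"]:
    f=F[n]=eyes.grab_frame(n);np.savez(f"pics/{n}6.npz",**f)
    x0,y0,x1,y1={"top":(185,135,345,268),"side":(170,160,340,290)}[n]
    cv2.imwrite(f"pics/{n}6crop.png",cv2.resize(f["frame"][y0:y1,x0:x1,::-1],None,fx=4.5,fy=4.5,interpolation=cv2.INTER_CUBIC))
housing(F["top"])
for f in F.values():
    d=cv2.distanceTransform(redmask(f["frame"]),cv2.DIST_L2,5);_,v,_,loc=cv2.minMaxLoc(d);print("red",v,loc)
    for p in[(50,50,175),(50,45,172),(50,58,176)]: print("pred",proj(f,F2W(p)).round(1))
E
```

```text
away 20.59 [-39.4 259.5 259.6] [ 0.26 -0.46  0.25]
housing top, fixture mm ((22.75705337524414, 2.0325584411621094), (58.376285552978516, 98.1305160522461), 89.9072265625) [-26.331945 -27.12655 ] [71.85893 31.22923]
red 5.793799877166748 (230, 176)
pred [230.4 176.6]
pred [230.9 176.6]
pred [229.7 178.3]
red 4.196899890899658 (233, 175)
pred [233.8 176.7]
pred [235.9 176.7]
pred [230.3 177.2]
```

View pics/side6crop.png

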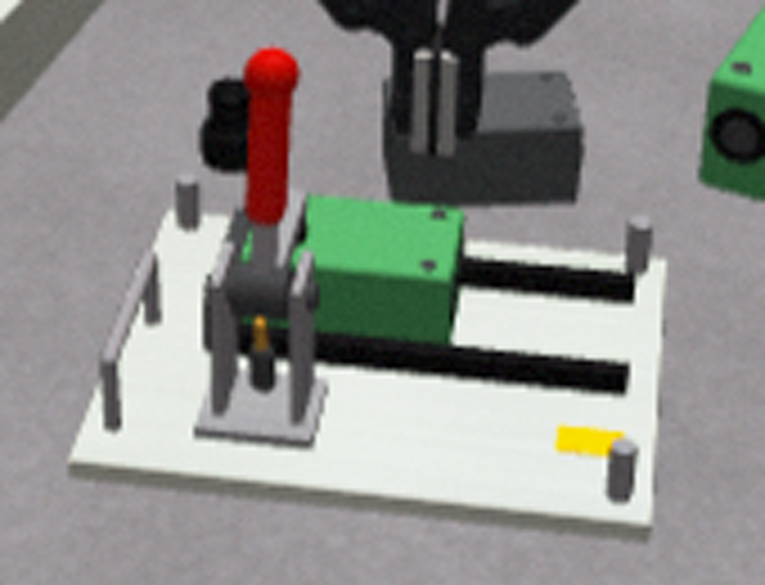

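View pics/top6crop.png

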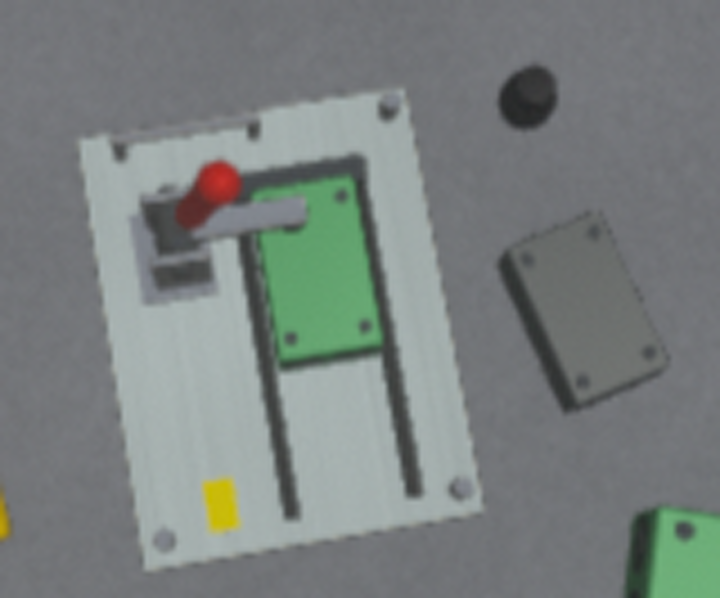

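The knob is within about 2 px of its predicted snapped-over position in both views (side (230,176), top (233,175)). The foot arm lies on the housing, which is still home against the stop, and the spare, plug and driver haven't moved. Handing in.

```bash
python3 - <<'E'
from bench import job
print(job.hand_in())
E
```

```text
the job is handed in; nothing more can be done
None
```

I pushed the green housing home against the steel stop with closed fingertips. I then pushed the red lever past centre, it snapped over, and I handed the job in at about 20.6 s on the robot's clock.

**Housing:** It did not move when pressed again against the stop with about 18 N. The top view puts its centre at x ≈ 22.7 mm where home is 20 mm. About 2 mm of that is likely a bias in my fixture measurement, since the housing's y read 2 mm off as well. The reading did not change when the clamp closed.

**Clamp:** The knob is within about 2 px of its predicted snapped-over position in both the side and top views, and the foot arm lies on the housing. The contact force on the tool was near zero after I withdrew it.

**What went wrong:**
- **First lever push:** It stopped at the 30 N guard, because the fingertips were riding on the upper half of the knob. I backed off, went 16 mm lower and pushed again, and that worked.
- **Fingertip height:** In the side pictures the tips appear about 20 mm higher than the reported TCP. The housing was therefore probably pushed higher up its end face than I intended. It stayed down on the plate in the pictures.

The spare grey housing, the plug and the screwdriver were not touched.

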